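# Raise a canvas on a ratchet table easel and clamp it

### The job

The little canvas stands too low on the table easel. Lift the easel's tray by its knob until the pawl has dropped in above the second tooth of the rack on the back of the mast, let it down gently onto that tooth so that the pawl carries it, and let go of the knob; then push the top clamp down until its jaw bears snugly on the canvas's top edge and holds it. Neither let the tray drop nor lean hard on it or on the canvas, and leave the inks, glass, brushes and eraser where they are.

Things in the scene. Friction and masses are not known exactly. Their poses are not given: they have to be found in the camera images.
- mast: Wooden mast, 24 (x) x 44 (y) mm, fixed in a base that stands on the table. Origin at its foot on its axis, at table height; z runs up it to 345 mm, leaning back 10 degrees; x points out of its BACK. Tray and canvas are on the front (-x, robot's side). On the back a steel rack with 4 teeth 34 mm apart, screwed on through slots: all teeth may be up to 9 mm higher or lower than nominal, unmeasured: feel for the seat.
- tray (a joint): Lift of the tray along the mast's z, m: 0 = bottom stop, where it starts, below all teeth; top stop 0.110. Pawl sits on teeth 1, 2, 3 at nominally 0.021, 0.055, 0.089 (+-0.009, all together). With canvas about 0.8 kg; slides freely and falls if let go. Seated, some 8 N go off the hand. Dropping it even 2 mm or lowering it at over 80 mm/s is wrong, and so is over 35 N on a tooth (pushing down on the seated tray).
- pawl: Steel gravity pawl on the tray's sleeve, behind the mast. Origin at its pivot, 40 mm behind the mast's axis; the nose reaches 25 mm to the rack (-x), the heavy tail out behind. Lies square to the mast when free or seated; a passing tooth pushes the nose down, it swings back above it only when the tray is 14 to 17 mm above that tooth's seat. A lift of 0.081 to 0.091 clears tooth 2, never tooth 3.
- knob (a point): Middle of the tray's upright wooden lift knob, where to grip: a cylinder 28 mm across reaching 14 mm below and above this point, axis parallel to the mast, 82 mm in front of the mast's axis. The tray's board (240 mm wide, 92 deep) is 28 mm below. Free on both sides (y) for fingers; the canvas's face is 52 mm behind it. Moves with the tray.
- clamp: Top clamp: wooden sleeve on the mast, held anywhere by friction (about 5 N moves it; 0.12 kg). Origin on the mast's axis level with the jaw's underside, axes as the mast's. Jaw: plate 80 mm wide, 8 thick, reaching 12 to 52 mm in front of the axis; on it a block 36 mm wide (y), 34 deep. Starts 99 to 119 mm above the unraised canvas. More than 25 N on the canvas is too much.
- clamp_top (a point): Middle of the flat top of the clamp's block, the place to push down on or to grip across y: 34 mm above the jaw's underside, 33 mm in front of the mast's axis.
- canvas: Small stretched canvas, 200 mm wide (y), 140 high (z), 18 thick (x), 0.2 to 0.35 kg, loose: stands on the tray and leans on the mast's front. Origin at the middle of its underside, z up its height, parallel to the mast.
- canvas_top (a point): Middle of the canvas's top edge, where the clamp's jaw is to rest; 21 mm in front of the mast's axis.
- ink_a: Bystander, to be left alone: a square ink bottle 58 x 58 x 62 mm. Origin at its underside.
- ink_b: Bystander, to be left alone: a square ink bottle 58 x 58 x 62 mm. Origin at its underside.
- ink_c: Bystander, to be left alone: a square ink bottle 58 x 58 x 62 mm, standing between the easel's feet behind the mast. Origin at its underside.
- tumbler: Bystander, to be left alone: a drinking glass, 72 mm across, 85 mm high. Origin at its underside.
- brush_pot: Bystander, to be left alone: a woven wooden pot 88 x 88 x 110 mm with brushes up to 200 mm high. Origin at its underside.
- brush: Bystander, to be left alone: a paint brush 220 mm long lying on the table. Origin at its underside.
- eraser: Bystander, to be left alone: a white eraser 22 x 44 x 12 mm lying on the tray, about 85 mm left (+y) of the knob. Origin at its underside.

How it is judged:
On the way:
1. the tray stands at rest on the second tooth, the pawl carrying it, and the knob has been let go (value of joint tray between 0.044 and 0.066 m and contact force between pawl and mast above 3 N and angle between the z axis of pawl and the z axis of mast, either way round below 0.15 rad and velocity of joint tray between -0.005 and 0.005 m/s and contact force between the fingers and anything else below 0.2 N), for 0.2 s.
At the end, for the whole second after the job is handed in: Tray at rest on the second tooth (lift 44 to 66 mm), pawl square to the mast (0.15 rad) and bearing on the tooth with over 3 N; canvas at rest on the tray, within 0.06 rad of the mast's lean, its top edge under the jaw and at most 2 mm below (or 3 mm into) the jaw's underside (value of joint tray between 0.044 and 0.066 m and contact force between pawl and mast above 3 N and angle between the z axis of pawl and the z axis of mast, either way round below 0.15 rad and velocity of joint tray between -0.005 and 0.005 m/s and z of canvas_top in the frame of clamp between -0.002 and 0.003 m and x of canvas_top in the frame of clamp above -0.04 m and angle between the z axis of canvas and the z axis of mast, either way round below 0.06 rad and contact force between clamp and canvas above 0.5 N and linear speed of canvas below 0.01 m/s); the robot touches nothing.
It fails at once if the pawl lands or is pressed on the rack with more than 35 N (contact force between pawl and mast above 35 N).
It fails at once if the tray drops or is lowered faster than 80 mm/s (velocity of joint tray below -0.08 m/s).
It fails at once if the clamp presses the canvas with more than 25 N (contact force between clamp and canvas above 25 N).
It fails at once if an ink, the glass, the brush or the brush pot is moved by more than 30 mm, or one that stands is tipped ((distance of ink_a from where it was at the start of the episode above 0.03 m or angle between ink_a's own z axis and vertical above 0.5 rad) or (distance of ink_b from where it was at the start of the episode above 0.03 m or angle between ink_b's own z axis and vertical above 0.5 rad) or (distance of ink_c from where it was at the start of the episode above 0.03 m or angle between ink_c's own z axis and vertical above 0.5 rad) or (distance of tumbler from where it was at the start of the episode above 0.03 m or angle between tumbler's own z axis and vertical above 0.5 rad) or (distance of brush_pot from where it was at the start of the episode above 0.03 m or angle between brush_pot's own z axis and vertical above 0.5 rad) or distance of brush from where it was at the start of the episode above 0.03 m).
It fails at once if the eraser leaves its place on the tray (distance between eraser and knob above 0.13 m).
It also fails if it takes over 56 s, if anything falls off the work surface, if the arm or the gripper's body presses on something with over 40 N, if the wrist force passes 120 N, or if a joint passes its speed limit or range.

### The arm

A 6-joint arm with a two-finger parallel gripper is mounted at the origin on the work surface. World frame = base frame: x ahead of the robot, y to its left, z up, the work surface at z = 0. Lengths are in m, angles in rad, forces in N, time in s.
With the tool pointing down it reaches from about 0.275 to 0.85 m from the base axis. Payload 5.2 kg.
Tool frame: the origin (TCP) lies on the centre line of the jaws, within the pads' length; the fingertips stand 14 mm ahead of it and the grasp point (between the pads) lies 5 mm behind it (ctrl.nose_length is the distance from the TCP to the fingertips, in m); z points along the fingers, y is the line along which they close (so a half turn about z gives the same grasp; the last joint's range is limited). The gripper opens to 85 mm and grips with 20 to 120 N. Pads are 22 mm wide; open, the fingers measure 114 mm over their backs; the gripper's body (76 mm by 85 mm) begins 54 mm behind the grasp point. The pads swing forward as they close: fully open they stand 13 mm farther back than shut.
Start: joints at [-1.339, 0.259, 1.535, -0, 1.348, -0.203], TCP at [0.232, -0.499, 0.207] pointing down, gripper open.
Joint ranges: [-3.14, 3.14], [-0.91, 2.08], [0.19, 2.58], [-1.22, 4.36], [0.22, 2.71], [-3.12, 3.12]. Speed limits (rad/s): [2.57, 2.57, 3.14, 3.14, 3.14, 3.14].

### API

Orientations are given as a rotation vector (axis times angle).
In Python, from workcell import monitor, get_image, calibration, sign_off, nets, ctrl gives the robot as it stands.
- The arm moves only by the tool send_rows, never from a script. Its argument "series" is a list of rows, each an object of numbers: "dx", "dy", "dz": the shift along the tool's x, y, z in mm; "wx", "wy", "wz": the turn, a rotation vector about the tool's x, y, z in degrees; "grip": the opening, from -1 (shut) to 1 (fully open). In form: [{"dx": .., "dy": .., "dz": .., "wx": .., "wy": .., "wz": .., "grip": ..}, ...]. A call has 1 to 5 rows; each row is the pose to reach, as a shift and turn from the pose commanded when the call began, along the tool's axes at that moment; what a row does not reach only later rows make up. A row lasts 1/10 s, in which the tool goes at most 50 mm and 8.59 degrees, less where a joint would pass 70% of its speed; a pose out of reach is approached as far as the arm can. A call with a gripper value outside its range is refused whole. The fingers move at their own pace and stop on an object; "grip_force" is the grip in N (left out, the last holds). Time passes only in rows, so rows that repeat a pose let the fingers close. It gives the time, the measured TCP pose, the force, the opening and the grip force at its end, in the units of the state.
- monitor.observe(): the state, without advancing time (a new reading comes with each control period).
- get_image(name): name is "scene" or "side" or "wrist"; returns the picture (420x560x3 uint8, red, green, blue); there is no depth.
- calibration(name): a dict with "fx", "fy", "cx", "cy" (pixels), "dist" ([k1, k2, p1, p2, k3] as OpenCV has them; the pictures are not rectified), "rvec" (rotation vector, rad) and "tvec" (3), from world to camera coordinates, as OpenCV has them. Camera axes: x right, y down, z forward; pixel columns grow to the right and rows downward; lengths in m; the calibration is good to about 2 mm. A picture is of the moment at which its call begins: read the wrist's pose just before it. calibration takes no time and is no camera call; for the wrist camera it gives the pose at the moment of the call.
- sign_off(): hands the job in; it is judged then, once.
Trained networks look in the newest picture that a camera, given by its name, has taken for a name from the list of things; names that differ only in an ending like _2 or _b are one class to them, and where a whole thing is asked for, a point or a joint stands for the part that bears it (a point fixed in the world has none). Each returns a list of dicts, best first, with "score" (0 to 1); they miss things now and then, are a little off and sometimes report something else, mostly with a low value. They report only what shows in the picture. A call takes as long as a camera call.
- nets.search_frame(label, camera): "centre" ([x, y, z] in m, in the coordinates of the camera as it stood for that picture, good to about 4 mm: the middle of the surface that is visible of it).
- nets.masks_of(label, camera): "mask" (420x560 bool, what is visible of it).
- nets.pinpoint(label, camera): "centre" ([x, y, z] in m, in the coordinates of the camera as it stood for that picture, good to about 4 mm: a listed point, or the origin of a listed thing).
The state is a dict: "clock": time; "joints": joint angles; "dq": joint speeds; "joint_efforts": joint torques, N m; "position": TCP position; "orientation": TCP orientation; "wrist_force": force on the tool from outside, world axes, zero at the start; "wrist_torque": the same for the moment, N m; "finger_gap": opening from 0.0 (shut) to 1.0 (fully open); "gripper_force": force on a finger pad.
Only numpy, scipy, OpenCV 4.12 (cv2) and the standard library are available. Lean on these libraries where they do the work, as an engineer would, in place of code of your own. Each camera call takes 0.05 s, during which the arm holds its last target. There are 200 camera calls.

## Working session

There is one attempt and no reset: what is moved stays moved. The work goes in short steps, Python scripts to look and compute and a tool call to move; the robot and the scene stay as the last step left them, time stands still between calls to the robot, and variables do not carry over. Pictures are saved under pics/ and viewed, at most 10 in all, crops included, and the job is handed in when it is done.

Besides the shell and the picture viewer there is one more tool, called after "Emit:" by a JSON object that holds its "method" and its "body", one argument or row to a line. send_rows: Moves the arm, as the interface text tells. Its arguments: {"type":"object","properties":{"series":{"type":"array","items":{"type":"object","properties":{"dx":{"type":"number"},"dy":{"type":"number"},"dz":{"type":"number"},"wx":{"type":"number"},"wy":{"type":"number"},"wz":{"type":"number"},"grip":{"type":"number"}}}},"grip_force":{"type":"number"}},"required":["series"]}

```bash
mkdir -p pics; cat > h.py <<'E'
import numpy as np, cv2
from scipy.spatial.transform import Rotation as R
from workcell import monitor, get_image, calibration, sign_off, nets, ctrl
def cam2w(c,p):
    Rm=R.from_rotvec(np.ravel(c['rvec'])).as_matrix(); return Rm.T@(np.array(p)-np.ravel(c['tvec']))
def find(label,cam,f='pinpoint'):
    c=calibration(cam); r=getattr(nets,f)(label,cam)
    return [(round(d['score'],2),cam2w(c,d['centre']).round(4).tolist()) for d in r[:3]]
E
python3 - <<'E'
from h import *
for cam in ['scene','side']:
    im=get_image(cam); cv2.imwrite(f'pics/{cam}0.png',im[:,:,::-1])
    for l in ['mast','knob','clamp','clamp_top','canvas_top','pawl','canvas','eraser','brush_pot','tumbler','ink_a','brush']: print(cam,l,find(l,cam))
print(monitor.observe())
E
```

```text
scene mast [(0.94, [0.6234, 0.0624, -0.0025]), (0.51, [0.5618, 0.0507, 0.0868])]
scene knob [(0.69, [0.5604, 0.0513, 0.085])]
scene clamp [(0.96, [0.6781, 0.0759, 0.2878]), (0.54, [0.6169, -0.4689, -0.0019])]
scene clamp_top [(0.91, [0.6503, 0.0743, 0.3279]), (0.17, [0.641, 0.0674, 0.1866])]
scene canvas_top [(0.84, [0.6425, 0.0688, 0.1866]), (0.71, [0.4643, -0.2777, -0.0013])]
scene pawl [(0.45, [0.6678, 0.0755, 0.0252])]
scene canvas [(0.74, [0.6149, 0.0546, 0.0466])]
scene eraser [(0.75, [0.4642, -0.2799, -0.0013]), (0.59, [0.4215, 0.3015, -0.0022])]
scene brush_pot [(0.87, [0.6146, -0.4704, -0.0029])]
scene tumbler [(0.85, [0.7317, -0.2863, 0.0007])]
scene ink_a [(0.93, [0.4626, -0.2785, -0.0023]), (0.75, [0.699, 0.1387, -0.0004]), (0.48, [0.4215, 0.3009, -0.0015])]
scene brush [(0.49, [0.3632, -0.4278, -0.0009])]
side mast [(0.67, [0.6256, 0.0659, -0.0034])]
side knob [(0.85, [0.5571, 0.0485, 0.0921]), (0.33, [0.7265, -0.2891, -0.0006])]
side clamp [(0.68, [0.6728, 0.0748, 0.2887])]
side clamp_top [(0.8, [0.65, 0.0706, 0.3293])]
side canvas_top [(0.73, [0.6358, 0.0625, 0.1898]),
[... 431 characters left out ...]
0001])]
{'clock': 1.3, 'joints': array([-1.33881785e+00,  2.58602802e-01,  1.53496407e+00,  1.05816379e-05,
        1.34799028e+00, -2.02803123e-01]), 'dq': array([ 0.00011385, -0.00050644, -0.00110736, -0.00078854, -0.0008949 ,
       -0.0003821 ]), 'joint_efforts': array([ 2.71335368e-03, -4.45918500e+01, -2.90895170e+01,  8.52914786e-05,
        7.82649731e-04,  6.90085216e-06]), 'position': array([ 0.23169658, -0.49884557,  0.20702267]), 'orientation': array([3.06761694e+00, 6.77575580e-01, 1.70221717e-05]), 'wrist_force': array([ 0.27321767, -0.02979107,  1.12043343]), 'wrist_torque': array([-0.0127441 ,  0.00203868, -0.02948996]), 'gripper_force': 0.0, 'finger_gap': 0.9972213681156756}
```

```bash
cat >> h.py <<'E'
def mastR(psi): return (R.from_euler('z',psi)*R.from_euler('y',np.radians(10))).as_matrix()
E
python3 - <<'E'
from h import *
from scipy.optimize import least_squares
obs=[('mast',[.6234,.0624,-.0025]),('mast',[.6256,.0659,-.0034]),('knob',[.5604,.0513,.085]),('knob',[.5571,.0485,.0921]),('clamp',[.6781,.0759,.2878]),('clamp',[.6728,.0748,.2887]),('ct',[.6503,.0743,.3279]),('ct',[.65,.0706,.3293]),('cv',[.6425,.0688,.1866]),('cv',[.6358,.0625,.1898]),('cu',[.6149,.0546,.0466]),('cu',[.6161,.0594,.0535])]
def P(x):
    T=np.r_[x[0],x[1],0];M=mastR(x[2]); k,c=x[3],x[4]
    L={'mast':[0,0,0],'knob':[-.082,0,k],'clamp':[0,0,c],'ct':[-.033,0,c+.034],'cv':[-.021,0,k+.112],'cu':[-.021,0,k-.028]}
    return {n:T+M@np.array(v) for n,v in L.items()}
r=least_squares(lambda x:np.concatenate([P(x)[n]-p for n,p in obs]),[.62,.06,.2,.1,.28],loss='soft_l1',f_scale=.004)
print(r.x.round(4),np.degrees(r.x[2]))
for n,v in P(r.x).items(): print(n,v.round(4))
print((r.fun.reshape(-1,3)*1000).round(1).tolist()); 
for cam in ['scene','side']:
    c=calibration(cam);im=cv2.imread(f'pics/{cam}0.png')
    K=np.array([[c['fx'],0,c['cx']],[0,c['fy'],c['cy']],[0,0,1]])
    for n,v in P(r.x).items():
        q=cv2.projectPoints(v.reshape(1,3),np.ravel(c['rvec']),np.ravel(c['tvec']),K,np.array(c['dist']))[0].ravel()
        cv2.circle(im,tuple(int(a) for a in q),3,(0,0,255),1)
    cv2.imwrite(f'pics/{cam}1.png',im)
a,b=[cv2.imread(f'pics/{c}1.png') for c in('scene','side')]
cv2.imwrite('pics/both.png',cv2.resize(np.vstack([a,b]),(400,600))) if 0 else None
E
```

```text
[0.6261 0.064  0.2259 0.0754 0.2933] 12.941983457455743
mast [0.6261 0.064  0.    ]
knob [0.5601 0.0488 0.0885]
clamp [0.6757 0.0754 0.2889]
ct [0.6498 0.0695 0.3281]
cv [0.6376 0.0667 0.1882]
cu [0.6139 0.0612 0.0503]
[[2.7, 1.6, 2.5], [0.5, -1.9, 3.4], [-0.3, -2.5, 3.5], [3.0, 0.3, -3.6], [-2.4, -0.5, 1.1], [2.9, 0.6, 0.2], [-0.5, -4.8, 0.2], [-0.2, -1.1, -1.2], [-4.9, -2.1, 1.6], [1.8, 4.2, -1.6], [-1.0, 6.6, 3.7], [-2.2, 1.8, -3.2]]
```

View pics/scene1.png

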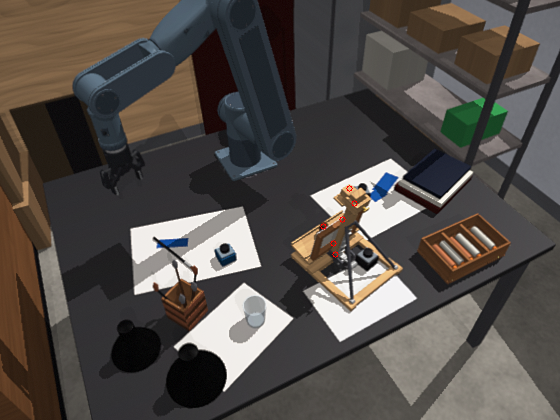

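View pics/side1.png

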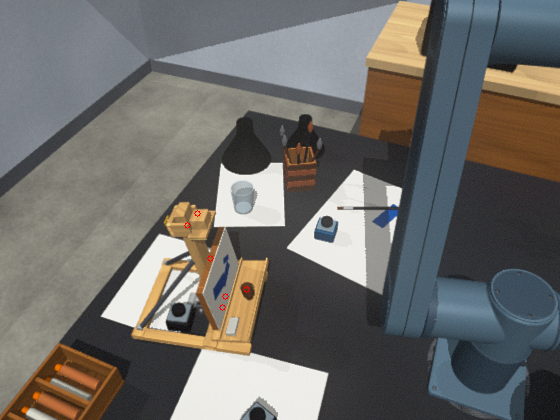

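```bash
cat >> h.py <<'E'
KNOB=np.array([.5601,.0488,.0885]); PSI=.2259; M=mastR(PSI)
def toolR(pitch,psi=PSI): # pitch below horizontal, deg; y = -mast y
    z=np.array([np.cos(np.radians(pitch))*np.cos(psi),np.cos(np.radians(pitch))*np.sin(psi),-np.sin(np.radians(pitch))])
    y=-M[:,1]; return np.c_[np.cross(y,z),y,z]
def delta(p,Rt,n=1):
    s=monitor.observe(); R0=R.from_rotvec(s['orientation']).as_matrix()
    d=R0.T@(np.array(p)-s['position'])*1000; w=R.from_matrix(R0.T@Rt).as_rotvec(degrees=True)
    print('t',s['clock'],'pos',s['position'].round(4),'F',s['wrist_force'].round(2),'gap',round(s['finger_gap'],3)); print('d',d.round(1),'w',w.round(2),'|d|',np.linalg.norm(d).round(0))
E
python3 - <<'E'
from h import *
T=toolR(45); G=KNOB+.005*T[:,2]+.003*M[:,2]; print(G, G-.1*T[:,2]); delta(G-.1*T[:,2]+[0,0,.03],T)
E
```

```text
[0.56405342 0.04970858 0.08791889] [0.49513929 0.03387055 0.15862957]
t 1.3 pos [ 0.2317 -0.4988  0.207 ] F [ 0.27 -0.03  1.12] gap 0.997
d [ 463.3 -372.2   18.4] w [-4.7  44.83 11.35] |d| 595.0
```

Emit:
{"method": "send_rows", "body": {
  "series": [
    {"dx": 39, "dy": -31, "dz": 1, "wx": -1, "wy": 4, "wz": 1, "grip": 1},
    {"dx": 78, "dy": -62, "dz": 2, "wx": -1, "wy": 8, "wz": 2, "grip": 1},
    {"dx": 117, "dy": -93, "dz": 4, "wx": -1, "wy": 12, "wz": 3, "grip": 1},
    {"dx": 156, "dy": -124, "dz": 6, "wx": -2, "wy": 16, "wz": 4, "grip": 1},
    {"dx": 195, "dy": -155, "dz": 8, "wx": -2, "wy": 20, "wz": 5, "grip": 1}
  ]
}}

```text
clock: 1.8
position: [0.3439, -0.2743, 0.1992]
orientation: [-3.008, -0.525, -0.542]
wrist_force: [0.2, -0.1, 0.6]
finger_gap: 1.0
gripper_force: 0.0
```

```bash
python3 - <<'E'
from h import *
T=toolR(45); G=KNOB+.005*T[:,2]+.003*M[:,2]; delta(G-.1*T[:,2]+[0,0,.03],T); print(monitor.observe()['joints'].round(2))
E
```

```text
t 1.8 pos [ 0.3439 -0.2743  0.1992] F [ 0.18 -0.08  0.64] gap 1.0
d [ 228.7 -239.8   90.4] w [-2.66 24.68  6.27] |d| 343.0
[-1.26 -0.03  1.95  0.38  1.24 -0.16]
```

Emit:
{"method": "send_rows", "body": {
  "series": [
    {"dx": 33, "dy": -34, "dz": 13, "wx": 0, "wy": 4, "wz": 1, "grip": 1},
    {"dx": 66, "dy": -68, "dz": 26, "wx": -1, "wy": 8, "wz": 2, "grip": 1},
    {"dx": 99, "dy": -103, "dz": 39, "wx": -1, "wy": 12, "wz": 3, "grip": 1},
    {"dx": 132, "dy": -137, "dz": 52, "wx": -2, "wy": 16, "wz": 4, "grip": 1},
    {"dx": 160, "dy": -168, "dz": 63, "wx": -2, "wy": 20, "wz": 5, "grip": 1}
  ]
}}

```text
clock: 2.3
position: [0.4489, -0.0582, 0.1918]
orientation: [-2.853, -0.361, -1.049]
wrist_force: [0.4, 0.8, -1.0]
finger_gap: 0.998
gripper_force: 0.0
```

```bash
python3 - <<'E'
from h import *
T=toolR(45); G=KNOB+.005*T[:,2]+.003*M[:,2]; delta(G-.1*T[:,2],T); print(monitor.observe()['joints'].round(2))
E
```

```text
t 2.3 pos [ 0.4489 -0.0582  0.1918] F [ 0.41  0.76 -1.  ] gap 0.998
d [ 30.4 -78.   68.6] w [-0.67  4.68  1.23] |d| 108.0
[-0.98 -0.24  2.32  0.83  0.97 -0.12]
```

Emit:
{"method": "send_rows", "body": {
  "series": [
    {"dx": 10, "dy": -26, "dz": 23, "wy": 2, "grip": 0.3},
    {"dx": 20, "dy": -52, "dz": 46, "wy": 4, "wz": 1, "grip": 0.3},
    {"dx": 30, "dy": -78, "dz": 69, "wx": -0.7, "wy": 4.7, "wz": 1.2, "grip": 0.3},
    {"dx": 30, "dy": -78, "dz": 69, "wx": -0.7, "wy": 4.7, "wz": 1.2, "grip": 0.3},
    {"dx": 30, "dy": -78, "dz": 69, "wx": -0.7, "wy": 4.7, "wz": 1.2, "grip": 0.3}
  ]
}}

```text
invalid input at $.series[0]: expected keys dx, dy, dz, wx, wy, wz, grip
```

```bash
python3 - <<'E'
from h import *
T=toolR(45); G=KNOB+.005*T[:,2]+.003*M[:,2]; delta(G,T); print(monitor.observe()['joints'].round(2))
for c in ['wrist','side','scene']:
    im=get_image(c); cv2.imwrite(f'pics/{c}2.png',im[:,:,::-1])
    for l in ['knob','eraser','canvas_top']: print(c,l,find(l,c))
E
```

```text
t 2.3 pos [ 0.4489 -0.0582  0.1918] F [ 0.41  0.76 -1.  ] gap 0.998
d [ 38.5 -76.7 168.3] w [-0.67  4.68  1.23] |d| 189.0
[-0.98 -0.24  2.32  0.83  0.97 -0.12]
wrist knob [(0.72, [0.5548, 0.0564, 0.0841])]
wrist eraser [(0.73, [0.553, 0.1441, 0.0588])]
wrist canvas_top [(0.94, [0.6369, 0.0659, 0.1882])]
side knob [(0.66, [0.5542, 0.0499, 0.0915]), (0.54, [0.6359, 0.0617, 0.1866])]
side eraser [(0.47, [0.557, 0.1377, 0.059])]
side canvas_top [(0.59, [0.6392, 0.0618, 0.1866])]
scene knob [(0.87, [0.5598, 0.0502, 0.0845])]
scene eraser []
scene canvas_top [(0.95, [0.6419, 0.0687, 0.1851])]
```

View pics/wrist2.png

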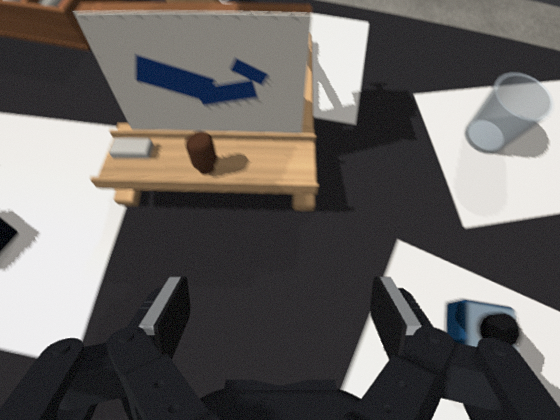

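Emit:
{"method": "send_rows", "body": {
  "series": [
    {"dx": 10, "dy": -26, "dz": 23, "wx": 0, "wy": 2, "wz": 0, "grip": 0.4},
    {"dx": 20, "dy": -52, "dz": 46, "wx": 0, "wy": 4, "wz": 1, "grip": 0.4},
    {"dx": 30, "dy": -78, "dz": 69, "wx": -0.7, "wy": 4.7, "wz": 1.2, "grip": 0.4},
    {"dx": 30, "dy": -78, "dz": 69, "wx": -0.7, "wy": 4.7, "wz": 1.2, "grip": 0.4},
    {"dx": 30, "dy": -78, "dz": 69, "wx": -0.7, "wy": 4.7, "wz": 1.2, "grip": 0.4}
  ]
}}

```text
clock: 3.4
position: [0.4944, 0.0338, 0.1573]
orientation: [-2.807, -0.326, -1.157]
wrist_force: [-0.3, -1.3, 0.0]
finger_gap: 0.699
gripper_force: 0.0
```

```bash
python3 - <<'E'
from h import *
T=toolR(45); G=KNOB+.005*T[:,2]+.003*M[:,2]; delta(G,T); print(monitor.observe()['joints'].round(2))
for c in ['wrist']:
  im=get_image(c); cv2.imwrite(f'pics/{c}3.png',im[:,:,::-1])
  for l in ['knob','eraser','canvas_top','canvas']: print(c,l,find(l,c))
  cc=calibration(c); K=np.array([[cc['fx'],0,cc['cx']],[0,cc['fy'],cc['cy']],[0,0,1]])
  for s in (-.014,.014):
    print(cv2.projectPoints((KNOB+s*M[:,2]).reshape(1,3),np.ravel(cc['rvec']),np.ravel(cc['tvec']),K,np.array(cc['dist']))[0].ravel())
  m=nets.masks_of('knob',c)[0]['mask']; v,u=np.nonzero(m); print('mask',u.min(),u.max(),v.min(),v.max(),u.mean(),v.mean())
E
```

```text
t 3.4 pos [0.4944 0.0338 0.1573] F [-0.33 -1.26  0.02] gap 0.699
d [ 1.8  0.5 99.6] w [-0.24  0.2   0.21] |d| 100.0
[-0.6  -0.14  2.42  1.17  0.61 -0.18]
wrist knob [(0.56, [0.5566, 0.0495, 0.0845])]
wrist eraser [(0.85, [0.5557, 0.136, 0.0604])]
wrist canvas_top [(0.98, [0.642, 0.0598, 0.1888])]
wrist canvas [(0.7, [0.6128, 0.0507, 0.0462])]
[274.8331169 216.2972349]
[274.44494866 196.70403619]Traceback (most recent call last):
  File "<stdin>", line 9, in <module>
IndexError: list index out of range
```

View pics/wrist3.png

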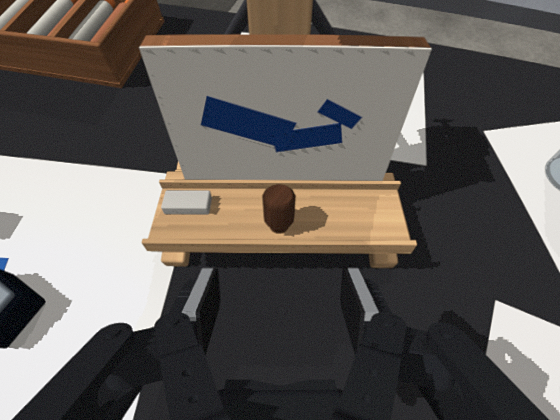

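Emit:
{"method": "send_rows", "body": {
  "series": [
    {"dx": 1, "dy": 0, "dz": 25, "wx": -0.2, "wy": 0.2, "wz": 0.2, "grip": 0.4},
    {"dx": 2, "dy": 0, "dz": 50, "wx": -0.2, "wy": 0.2, "wz": 0.2, "grip": 0.4},
    {"dx": 2, "dy": 0, "dz": 75, "wx": -0.2, "wy": 0.2, "wz": 0.2, "grip": 0.4},
    {"dx": 2, "dy": 0, "dz": 90, "wx": -0.2, "wy": 0.2, "wz": 0.2, "grip": 0.4},
    {"dx": 2, "dy": 0, "dz": 96, "wx": -0.2, "wy": 0.2, "wz": 0.2, "grip": 0.4}
  ]
}}

```text
clock: 4.2
position: [0.5629, 0.0459, 0.09]
orientation: [-2.81, -0.309, -1.164]
wrist_force: [-0.1, 0.3, 0.2]
finger_gap: 0.699
gripper_force: 0.0
```

```bash
python3 - <<'E'
from h import *
T=toolR(45); G=KNOB+.005*T[:,2]+.003*M[:,2]; delta(G,T)
im=get_image('wrist'); cv2.imwrite('pics/wrist4.png',im[:,:,::-1])
E
```

```text
t 4.2 pos [0.5629 0.0459 0.09  ] F [-0.13  0.3   0.18] gap 0.699
d [-0.1 -3.5  2.9] w [ 0.25  0.   -0.28] |d| 4.0
```

View pics/wrist4.png

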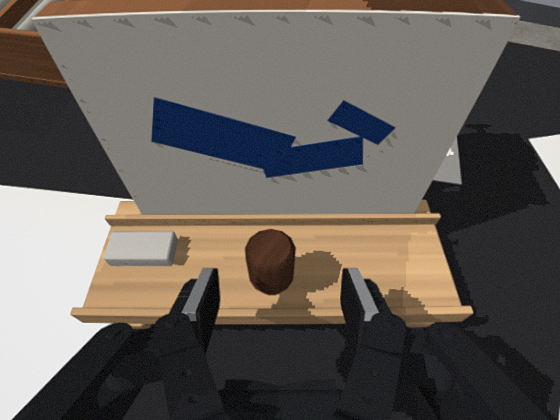

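```bash
python3 - <<'E'
from h import *
s=monitor.observe(); R0=R.from_rotvec(s['orientation']).as_matrix(); p=s['position']
cc=calibration('wrist'); K=np.array([[cc['fx'],0,cc['cx']],[0,cc['fy'],cc['cy']],[0,0,1]])
def pr(n,x):
    x=np.array(x); C=R.from_rotvec(np.ravel(cc['rvec'])).as_matrix()@x+np.ravel(cc['tvec'])
    print(n,cv2.projectPoints(x.reshape(1,3),np.ravel(cc['rvec']),np.ravel(cc['tvec']),K,np.array(cc['dist']))[0].ravel().round(0),'depth',C[2].round(3))
for yy in(-.0297,.0297):
  for xx in (-.011,.011):
    for zz in (-.005,.006,.014): pr(('pad',yy,xx,zz),p+R0@[xx,yy,zz])
pr('top',KNOB+.014*M[:,2]);pr('mid',KNOB);pr('bot',KNOB-.014*M[:,2]); pr('tcp',p)
print(find('knob','wrist'),find('eraser','wrist'),find('canvas_top','wrist'))
E
```

```text
('pad', -0.0297, -0.011, -0.005) [228. 277.] depth 0.184
('pad', -0.0297, -0.011, 0.006) [231. 268.] depth 0.195
('pad', -0.0297, -0.011, 0.014) [233. 262.] depth 0.202
('pad', -0.0297, 0.011, -0.005) [226. 242.] depth 0.177
('pad', -0.0297, 0.011, 0.006) [229. 234.] depth 0.187
('pad', -0.0297, 0.011, 0.014) [231. 229.] depth 0.195
('pad', 0.0297, -0.011, -0.005) [332. 277.] depth 0.184
('pad', 0.0297, -0.011, 0.006) [329. 268.] depth 0.195
('pad', 0.0297, -0.011, 0.014) [327. 262.] depth 0.202
('pad', 0.0297, 0.011, -0.005) [334. 242.] depth 0.177
('pad', 0.0297, 0.011, 0.006) [331. 234.] depth 0.187
('pad', 0.0297, 0.011, 0.014) [329. 229.] depth 0.195
top [274. 249.] depth 0.174
mid [274. 261.] depth 0.186
bot [274. 271.] depth 0.197
tcp [280. 256.] depth 0.185
[(0.77, [0.5586, 0.0484, 0.0895])] [(0.77, [0.5553, 0.1402, 0.0606])] [(0.67, [0.64, 0.0646, 0.1906])]
```

```bash
python3 - <<'E'
from h import *
s=monitor.observe(); R0=R.from_rotvec(s['orientation']).as_matrix(); p=s['position']
cc=calibration('wrist'); Rc=R.from_rotvec(np.ravel(cc['rvec'])).as_matrix()
print('cam in tool',R0.T@(-Rc.T@np.ravel(cc['tvec'])-p),'optical axis in tool',R0.T@Rc[2], 'img right',R0.T@Rc[0],cc['fx'],ctrl.nose_length)
im=get_image('side'); cv2.imwrite('pics/side4.png',cv2.resize(im[230:370,180:320,::-1],(560,560),interpolation=cv2.INTER_CUBIC))
E
```

```text
cam in tool [ 8.37208067e-02 -1.49559909e-04 -1.67096448e-01] optical axis in tool [-3.25956575e-01 -3.96417540e-05  9.45384742e-01] img right [-1.88034169e-04  9.99999982e-01 -2.28999046e-05] 322.1230345770623 0.014
```

View pics/side4.png

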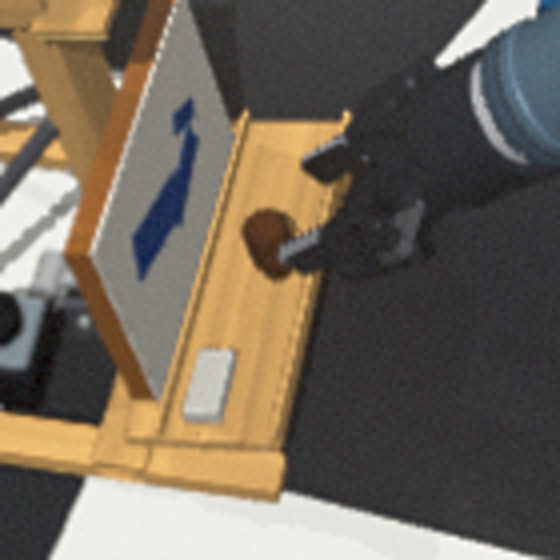

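```bash
python3 - <<'E'
from h import *
s=monitor.observe(); R0=R.from_rotvec(s['orientation']).as_matrix(); p=s['position']
cc=calibration('side'); K=np.array([[cc['fx'],0,cc['cx']],[0,cc['fy'],cc['cy']],[0,0,1]])
def pr(n,x):
    q=cv2.projectPoints(np.array(x).reshape(1,3),np.ravel(cc['rvec']),np.ravel(cc['tvec']),K,np.array(cc['dist']))[0].ravel()
    print(n,((q-[180,230])*4).round(0))
for yy in(-.0297,.0297):
  for xx in (-.011,0,.011):
    for zz in (-.03,-.01,.006): pr(('pad',yy,xx,zz),p+R0@[xx,yy,zz])
for k in(-.014,0,.014): pr('knob',KNOB+k*M[:,2])
E
```

```text
('pad', -0.0297, -0.011, -0.03) [302. 265.]
('pad', -0.0297, -0.011, -0.01) [279. 276.]
('pad', -0.0297, -0.011, 0.006) [261. 284.]
('pad', -0.0297, 0, -0.03) [289. 255.]
('pad', -0.0297, 0, -0.01) [266. 266.]
('pad', -0.0297, 0, 0.006) [248. 275.]
('pad', -0.0297, 0.011, -0.03) [275. 245.]
('pad', -0.0297, 0.011, -0.01) [252. 256.]
('pad', -0.0297, 0.011, 0.006) [234. 265.]
('pad', 0.0297, -0.011, -0.03) [321. 185.]
('pad', 0.0297, -0.011, -0.01) [299. 196.]
('pad', 0.0297, -0.011, 0.006) [281. 205.]
('pad', 0.0297, 0, -0.03) [308. 175.]
('pad', 0.0297, 0, -0.01) [286. 187.]
('pad', 0.0297, 0, 0.006) [269. 196.]
('pad', 0.0297, 0.011, -0.03) [295. 165.]
('pad', 0.0297, 0.011, -0.01) [273. 177.]
('pad', 0.0297, 0.011, 0.006) [255. 186.]
knob [271. 252.]
knob [266. 238.]
knob [261. 224.]
```

Emit:
{"method": "send_rows", "body": {
  "series": [
    {"dx": 0, "dy": -4, "dz": 5, "wx": 0.2, "wy": 0, "wz": -0.3, "grip": 0.4},
    {"dx": 0, "dy": -4, "dz": 10, "wx": 0.2, "wy": 0, "wz": -0.3, "grip": 0.4},
    {"dx": 0, "dy": -4, "dz": 15, "wx": 0.2, "wy": 0, "wz": -0.3, "grip": 0.4},
    {"dx": 0, "dy": -4, "dz": 20, "wx": 0.2, "wy": 0, "wz": -0.3, "grip": 0.4},
    {"dx": 0, "dy": -4, "dz": 20, "wx": 0.2, "wy": 0, "wz": -0.3, "grip": 0.4}
  ]
}}

```text
clock: 4.95
position: [0.5752, 0.0543, 0.0768]
orientation: [-2.807, -0.322, -1.165]
wrist_force: [-0.9, 0.4, 0.1]
finger_gap: 0.7
gripper_force: 0.0
```

```bash
python3 - <<'E'
from h import *
T=toolR(45); G=KNOB+.005*T[:,2]+.003*M[:,2]; delta(G,T)
a=get_image('wrist')[180:,80:480,::-1]; b=get_image('side')[240:340,200:300,::-1]
cv2.imwrite('pics/m5.png',np.hstack([a,cv2.resize(b,(240,240),interpolation=cv2.INTER_CUBIC)]))
E
```

```text
t 4.95 pos [0.5752 0.0543 0.0768] F [-0.9   0.39  0.15] gap 0.7
d [ -0.6   1.9 -16.3] w [-0.01 -0.05  0.15] |d| 16.0
```

View pics/m5.png

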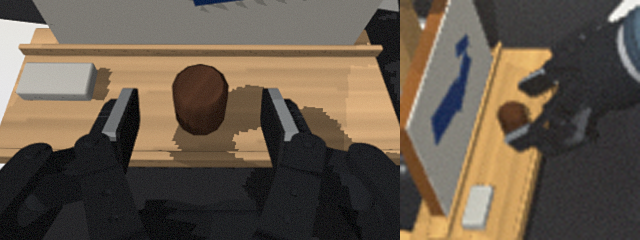

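Emit:
{"method": "send_rows", "body": {
  "series": [
    {"dx": 1, "dy": 0, "dz": 5, "wx": 0, "wy": 0, "wz": 0, "grip": 0.4},
    {"dx": 2, "dy": 0, "dz": 11, "wx": 0, "wy": 0, "wz": 0, "grip": 0.4},
    {"dx": 2, "dy": 0, "dz": 11, "wx": 0, "wy": 0, "wz": 0, "grip": 0.0},
    {"dx": 2, "dy": 0, "dz": 11, "wx": 0, "wy": 0, "wz": 0, "grip": 0.0}
  ],
  "grip_force": 30
}}

```text
clock: 5.45
position: [0.5839, 0.0568, 0.0703]
orientation: [-2.807, -0.323, -1.164]
wrist_force: [0.1, 1.2, 0.0]
finger_gap: 0.505
gripper_force: 0.0
```

```bash
python3 - <<'E'
from h import *
T=toolR(45); G=KNOB+.005*T[:,2]+.003*M[:,2]; delta(G,T)
a=get_image('wrist')[180:,80:480,::-1]; b=get_image('side')[240:340,200:300,::-1]
cv2.imwrite('pics/m6.png',np.hstack([a,cv2.resize(b,(240,240),interpolation=cv2.INTER_CUBIC)]))
E
```

```text
t 5.45 pos [0.5839 0.0568 0.0703] F [0.08 1.2  0.  ] gap 0.505
d [ -2.3   2.4 -27.3] w [-0.05 -0.02  0.16] |d| 27.0
```

View pics/m6.png

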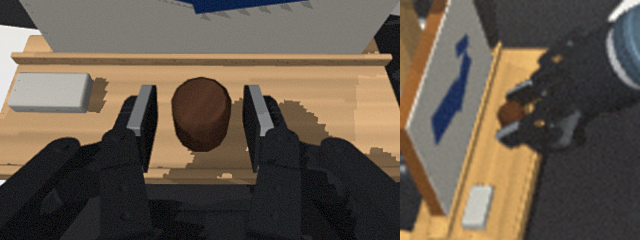

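Emit:
{"method": "send_rows", "body": {
  "series": [
    {"dx": 0, "dy": 0, "dz": 4, "wx": 0, "wy": 0, "wz": 0, "grip": -0.5},
    {"dx": 0, "dy": 0, "dz": 4, "wx": 0, "wy": 0, "wz": 0, "grip": -0.8},
    {"dx": 0, "dy": 0, "dz": 4, "wx": 0, "wy": 0, "wz": 0, "grip": -1},
    {"dx": 0, "dy": 0, "dz": 4, "wx": 0, "wy": 0, "wz": 0, "grip": -1},
    {"dx": 0, "dy": 0, "dz": 4, "wx": 0, "wy": 0, "wz": 0, "grip": -1}
  ],
  "grip_force": 40
}}

```text
clock: 6.05
position: [0.5867, 0.0569, 0.0678]
orientation: [-2.807, -0.322, -1.165]
wrist_force: [-2.1, -1.8, 2.7]
finger_gap: 0.312
gripper_force: 39.1
```

Emit:
{"method": "send_rows", "body": {
  "series": [
    {"dx": 3.3, "dy": 0, "dz": -2.3, "wx": 0, "wy": 0, "wz": 0, "grip": -1},
    {"dx": 9.8, "dy": 0, "dz": -6.9, "wx": 0, "wy": 0, "wz": 0, "grip": -1},
    {"dx": 16.4, "dy": 0, "dz": -11.5, "wx": 0, "wy": 0, "wz": 0, "grip": -1},
    {"dx": 22.9, "dy": 0, "dz": -16.1, "wx": 0, "wy": 0, "wz": 0, "grip": -1},
    {"dx": 29.5, "dy": 0, "dz": -20.7, "wx": 0, "wy": 0, "wz": 0, "grip": -1}
  ]
}}

```text
clock: 6.55
position: [0.5925, 0.0582, 0.1021]
orientation: [-2.809, -0.322, -1.161]
wrist_force: [8.9, 1.1, -11.5]
finger_gap: 0.308
gripper_force: 41.4
```

```bash
cat >> h.py <<'E'
P0=np.array([.5867,.0569,.0678])
def lift():
    s=monitor.observe(); d=M.T@(s['position']-P0)*1000
    print('t',round(s['clock'],2),'mast-frame d mm',d.round(2),'F mast',(M.T@s['wrist_force']).round(2),'gap',round(s['finger_gap'],3),'gf',round(s['gripper_force'],1))
E
python3 - <<'E'
from h import *
lift(); T=toolR(45); print(T.T@M); print(monitor.observe()['joints'].round(2))
get_image('scene');get_image('side')
for c in('scene','side'): print(find('knob',c),find('canvas_top',c))
E
```

```text
t 6.55 mast-frame d mm [-0.1   0.   34.85] F mast [10.78 -0.96 -9.75] gap 0.308 gf 41.4
[[ 5.73576436e-01 -2.76584712e-17  8.19152044e-01]
 [ 2.76689675e-17 -1.00000000e+00 -4.92845267e-18]
 [ 8.19152044e-01  4.29845515e-18 -5.73576436e-01]]
[-0.35  0.2   2.3   1.69  0.39 -0.56]
[(0.6, [0.5677, 0.0522, 0.1192])] [(0.61, [0.6482, 0.0658, 0.2213]), (0.59, [0.6216, 0.0559, 0.0808]), (0.18, [0.6166, -0.4703, -0.0034])]
[(0.61, [0.5639, 0.0482, 0.1284])] [(0.86, [0.6446, 0.0663, 0.2223])]
```

Emit:
{"method": "send_rows", "body": {
  "series": [
    {"dx": 4.9, "dy": 0, "dz": -3.4, "wx": 0, "wy": 0, "wz": 0, "grip": -1},
    {"dx": 9.8, "dy": 0, "dz": -6.9, "wx": 0, "wy": 0, "wz": 0, "grip": -1},
    {"dx": 12.3, "dy": 0, "dz": -8.6, "wx": 0, "wy": 0, "wz": 0, "grip": -1}
  ]
}}

```text
clock: 7.15
position: [0.595, 0.0588, 0.1169]
orientation: [-2.808, -0.322, -1.162]
wrist_force: [8.9, -1.2, -12.7]
finger_gap: 0.31
gripper_force: 42.2
```

```bash
python3 - <<'E'
from h import *
lift(); print(monitor.observe()['joints'].round(3)); s=monitor.observe(); R0=R.from_rotvec(s['orientation']).as_matrix(); print(R.from_matrix(R0.T@toolR(45)).as_rotvec(degrees=True))
E
```

```text
t 7.15 mast-frame d mm [-1.100e-01  1.000e-02  4.988e+01] F mast [ 10.45  -3.17 -11.05] gap 0.31 gf 42.2
[-0.341  0.163  2.277  1.566  0.389 -0.421]
[-0.00409088  0.06369088  0.14133094]
```

Emit:
{"method": "send_rows", "body": {
  "series": [
    {"dx": 6.1, "dy": 0, "dz": -4.3, "wx": 0, "wy": 0, "wz": 0, "grip": -1},
    {"dx": 12.3, "dy": 0, "dz": -8.6, "wx": 0, "wy": 0, "wz": 0, "grip": -1},
    {"dx": 18.4, "dy": 0, "dz": -12.9, "wx": 0, "wy": 0, "wz": 0, "grip": -1},
    {"dx": 24.6, "dy": 0, "dz": -17.2, "wx": 0, "wy": 0, "wz": 0, "grip": -1},
    {"dx": 29.5, "dy": 0, "dz": -20.6, "wx": 0, "wy": 0, "wz": 0, "grip": -1}
  ]
}}

```text
clock: 7.65
position: [0.6011, 0.0602, 0.1522]
orientation: [-2.809, -0.322, -1.161]
wrist_force: [11.0, -1.2, -13.1]
finger_gap: 0.307
gripper_force: 42.2
```

Emit:
{"method": "send_rows", "body": {
  "series": [
    {"dx": 0, "dy": 0, "dz": 0, "wx": 0, "wy": 0, "wz": 0, "grip": -1},
    {"dx": 0, "dy": 0, "dz": 0, "wx": 0, "wy": 0, "wz": 0, "grip": -1}
  ]
}}

```text
clock: 7.85
position: [0.6012, 0.0602, 0.1524]
orientation: [-2.808, -0.322, -1.163]
wrist_force: [7.6, -2.0, -9.9]
finger_gap: 0.306
gripper_force: 42.6
```

```bash
python3 - <<'E'
from h import *
lift(); print(monitor.observe()['joints'].round(3))
get_image('scene');get_image('side')
for c in('scene','side'): print([(l,find(l,c)) for l in('knob','canvas_top','clamp','clamp_top','pawl')])
E
```

```text
t 7.85 mast-frame d mm [-7.000e-02 -0.000e+00  8.585e+01] F mast [ 8.54 -3.6  -8.51] gap 0.306 gf 42.6
[-0.33   0.094  2.224  1.281  0.4   -0.104]
[('knob', [(0.96, [0.574, 0.0541, 0.1696])]), ('canvas_top', [(0.97, [0.6566, 0.0717, 0.2684])]), ('clamp', [(0.65, [0.6759, 0.0739, 0.2824])]), ('clamp_top', [(0.64, [0.6485, 0.0735, 0.3294])]), ('pawl', [(0.5, [0.6828, 0.0802, 0.1097]), (0.46, [0.4618, -0.2785, 0.0019])])]
[('knob', [(0.65, [0.5686, 0.0518, 0.1737])]), ('canvas_top', [(0.86, [0.651, 0.0659, 0.2739])]), ('clamp', [(0.84, [0.6727, 0.074, 0.2908])]), ('clamp_top', [(0.85, [0.6528, 0.0692, 0.328])]), ('pawl', [(0.49, [0.6837, 0.0815, 0.108])])]
```

Emit:
{"method": "send_rows", "body": {
  "series": [
    {"dx": -2.5, "dy": 0, "dz": 1.7, "wx": 0, "wy": 0, "wz": 0, "grip": -1},
    {"dx": -5.7, "dy": 0, "dz": 4.0, "wx": 0, "wy": 0, "wz": 0, "grip": -1},
    {"dx": -9.0, "dy": 0, "dz": 6.3, "wx": 0, "wy": 0, "wz": 0, "grip": -1},
    {"dx": -12.3, "dy": 0, "dz": 8.6, "wx": 0, "wy": 0, "wz": 0, "grip": -1},
    {"dx": -14.7, "dy": 0, "dz": 10.3, "wx": 0, "wy": 0, "wz": 0, "grip": -1}
  ]
}}

```text
clock: 8.95
position: [0.5981, 0.0595, 0.1344]
orientation: [-2.808, -0.322, -1.162]
wrist_force: [7.5, -2.2, -8.0]
finger_gap: 0.31
gripper_force: 42.7
```

```bash
python3 -c "
from h import *
lift()"
```

```text
t 8.95 mast-frame d mm [-7.000e-02  2.000e-02  6.761e+01] F mast [ 8.12 -3.87 -6.7 ] gap 0.31 gf 42.7
```

Emit:
{"method": "send_rows", "body": {
  "series": [
    {"dx": -0.8, "dy": 0, "dz": 0.57, "wx": 0, "wy": 0, "wz": 0, "grip": -1},
    {"dx": -1.6, "dy": 0, "dz": 1.15, "wx": 0, "wy": 0, "wz": 0, "grip": -1},
    {"dx": -2.5, "dy": 0, "dz": 1.7, "wx": 0, "wy": 0, "wz": 0, "grip": -1},
    {"dx": -3.3, "dy": 0, "dz": 2.3, "wx": 0, "wy": 0, "wz": 0, "grip": -1}
  ]
}}

```text
clock: 9.35
position: [0.5974, 0.0594, 0.1306]
orientation: [-2.808, -0.322, -1.162]
wrist_force: [6.6, -2.1, -8.2]
finger_gap: 0.305
gripper_force: 42.7
```

```bash
python3 -c "
from h import *
lift()"
```

```text
t 9.35 mast-frame d mm [-6.00e-02 -1.00e-02  6.38e+01] F mast [ 7.27 -3.54 -7.02] gap 0.305 gf 42.7
```

Emit:
{"method": "send_rows", "body": {
  "series": [
    {"dx": -0.8, "dy": 0, "dz": 0.57, "wx": 0, "wy": 0, "wz": 0, "grip": -1},
    {"dx": -1.6, "dy": 0, "dz": 1.15, "wx": 0, "wy": 0, "wz": 0, "grip": -1}
  ]
}}

```text
clock: 9.55
position: [0.5971, 0.0593, 0.1287]
orientation: [-2.808, -0.322, -1.162]
wrist_force: [7.2, -1.8, -8.5]
finger_gap: 0.307
gripper_force: 42.7
```

```bash
python3 -c "
from h import *
lift()"
```

```text
t 9.55 mast-frame d mm [-6.00e-02  1.00e-02  6.18e+01] F mast [ 7.96 -3.4  -7.19] gap 0.307 gf 42.7
```

Emit:
{"method": "send_rows", "body": {
  "series": [
    {"dx": -0.8, "dy": 0, "dz": 0.57, "wx": 0, "wy": 0, "wz": 0, "grip": -1},
    {"dx": -1.6, "dy": 0, "dz": 1.15, "wx": 0, "wy": 0, "wz": 0, "grip": -1}
  ]
}}

```text
clock: 9.75
position: [0.5967, 0.0592, 0.1267]
orientation: [-2.808, -0.322, -1.162]
wrist_force: [6.6, -2.2, -6.9]
finger_gap: 0.307
gripper_force: 42.7
```

Emit:
{"method": "send_rows", "body": {
  "series": [
    {"dx": -0.8, "dy": 0, "dz": 0.57, "wx": 0, "wy": 0, "wz": 0, "grip": -1},
    {"dx": -1.2, "dy": 0, "dz": 0.86, "wx": 0, "wy": 0, "wz": 0, "grip": -1}
  ]
}}

```text
clock: 9.95
position: [0.5965, 0.0592, 0.1252]
orientation: [-2.808, -0.322, -1.162]
wrist_force: [7.5, -1.5, -8.9]
finger_gap: 0.314
gripper_force: 42.7
```

Emit:
{"method": "send_rows", "body": {
  "series": [
    {"dx": -0.8, "dy": 0, "dz": 0.57, "wx": 0, "wy": 0, "wz": 0, "grip": -1},
    {"dx": -1.6, "dy": 0, "dz": 1.15, "wx": 0, "wy": 0, "wz": 0, "grip": -1}
  ]
}}

```text
clock: 10.15
position: [0.5962, 0.0591, 0.1233]
orientation: [-2.808, -0.322, -1.162]
wrist_force: [6.6, -1.9, -8.6]
finger_gap: 0.307
gripper_force: 42.7
```

Emit:
{"method": "send_rows", "body": {
  "series": [
    {"dx": -0.8, "dy": 0, "dz": 0.57, "wx": 0, "wy": 0, "wz": 0, "grip": -1},
    {"dx": -1.2, "dy": 0, "dz": 0.86, "wx": 0, "wy": 0, "wz": 0, "grip": -1}
  ]
}}

```text
clock: 10.35
position: [0.5962, 0.0591, 0.1229]
orientation: [-2.807, -0.322, -1.165]
wrist_force: [-3.0, -3.9, 4.2]
finger_gap: 0.309
gripper_force: 44.1
```

Emit:
{"method": "send_rows", "body": {
  "series": [
    {"dx": 0.3, "dy": 0, "dz": -0.2, "wx": 0, "wy": 0, "wz": 0, "grip": -1},
    {"dx": 0.3, "dy": 0, "dz": -0.2, "wx": 0, "wy": 0, "wz": 0, "grip": -1}
  ]
}}

```text
clock: 10.55
position: [0.5962, 0.0591, 0.1231]
orientation: [-2.808, -0.322, -1.164]
wrist_force: [3.1, -4.5, -4.6]
finger_gap: 0.308
gripper_force: 43.3
```

```bash
python3 -c "
from h import *
lift()"
```

```text
t 10.55 mast-frame d mm [-1.000e-02  0.000e+00  5.611e+01] F mast [ 2.81 -5.07 -4.2 ] gap 0.308 gf 43.3
```

Lift 56 mm, partly carried. Ease down a hair, then open.

Emit:
{"method": "send_rows", "body": {
  "series": [
    {"dx": -0.2, "dy": 0, "dz": 0.15, "wx": 0, "wy": 0, "wz": 0, "grip": -1},
    {"dx": -0.2, "dy": 0, "dz": 0.15, "wx": 0, "wy": 0, "wz": 0, "grip": -0.2},
    {"dx": -0.2, "dy": 0, "dz": 0.15, "wx": 0, "wy": 0, "wz": 0, "grip": 0.1},
    {"dx": -0.2, "dy": 0, "dz": 0.15, "wx": 0, "wy": 0, "wz": 0, "grip": 0.2},
    {"dx": -0.2, "dy": 0, "dz": 0.15, "wx": 0, "wy": 0, "wz": 0, "grip": 0.3}
  ]
}}

```text
clock: 11.05
position: [0.5962, 0.0601, 0.1233]
orientation: [-2.806, -0.324, -1.165]
wrist_force: [0.8, -0.4, -0.2]
finger_gap: 0.653
gripper_force: 0.0
```

Emit:
{"method": "send_rows", "body": {
  "series": [
    {"dx": 0, "dy": 0, "dz": 0, "wx": 0, "wy": 0, "wz": 0, "grip": 0.3},
    {"dx": 0, "dy": 0, "dz": 0, "wx": 0, "wy": 0, "wz": 0, "grip": 0.3},
    {"dx": 0, "dy": 0, "dz": 0, "wx": 0, "wy": 0, "wz": 0, "grip": 0.3}
  ]
}}

```text
clock: 11.35
position: [0.5962, 0.0596, 0.1232]
orientation: [-2.807, -0.323, -1.164]
wrist_force: [-0.9, -0.1, 0.4]
finger_gap: 0.648
gripper_force: 0.0
```

```bash
python3 - <<'E'
from h import *
lift()
get_image('scene');get_image('side')
for c in('scene','side'): print([(l,find(l,c)) for l in('knob','canvas_top','clamp','clamp_top','pawl','eraser')])
E
```

```text
t 11.35 mast-frame d mm [ 0.12  0.5  56.26] F mast [-0.99  0.15  0.2 ] gap 0.648 gf 0.0
[('knob', [(0.82, [0.5697, 0.0558, 0.1423])]), ('canvas_top', [(0.56, [0.651, 0.0699, 0.2406])]), ('clamp', [(0.64, [0.6798, 0.075, 0.2864]), (0.38, [0.6975, 0.1392, 0.0001])]), ('clamp_top', [(0.61, [0.6476, 0.0726, 0.3275])]), ('pawl', [(0.56, [0.6787, 0.0797, 0.0798]), (0.36, [0.6979, 0.1397, 0.0007])]), ('eraser', [])]
[('knob', [(0.92, [0.5614, 0.0505, 0.145])]), ('canvas_top', [(0.72, [0.6475, 0.0635, 0.2426])]), ('clamp', [(0.89, [0.6733, 0.0751, 0.2917])]), ('clamp_top', [(0.9, [0.6497, 0.0682, 0.33])]), ('pawl', [(0.55, [0.6807, 0.0792, 0.0814])]), ('eraser', [(0.76, [0.568, 0.1405, 0.1159])])]
```

Emit:
{"method": "send_rows", "body": {
  "series": [
    {"dx": 0, "dy": 0, "dz": -20, "wx": 0, "wy": 0, "wz": 0, "grip": 0.3},
    {"dx": 0, "dy": 0, "dz": -50, "wx": 0, "wy": 0, "wz": 0, "grip": 0.3},
    {"dx": 0, "dy": 0, "dz": -90, "wx": 0, "wy": 0, "wz": 0, "grip": 0.3},
    {"dx": 0, "dy": 0, "dz": -130, "wx": 0, "wy": 0, "wz": 0, "grip": 0},
    {"dx": 0, "dy": 0, "dz": -130, "wx": 0, "wy": 0, "wz": 0, "grip": -1}
  ]
}}

```text
clock: 12.55
position: [0.5061, 0.0378, 0.2193]
orientation: [-2.808, -0.325, -1.175]
wrist_force: [1.0, -0.0, -0.9]
finger_gap: 0.34
gripper_force: 0.0
```

```bash
cat >> h.py <<'E'
CT=np.array([.650,.0705,.329])
E
python3 - <<'E'
from h import *
T=toolR(70); delta(CT+.02*T[:,2]+.05*M[:,2],T); print(monitor.observe()['joints'].round(2))
E
```

```text
t 12.55 pos [0.5061 0.0378 0.2193] F [ 1.04 -0.02 -0.93] gap 0.34
d [214.4   1.7  17.6] w [  0.36 -25.37   0.32] |d| 215.0
[-0.56 -0.24  2.31  0.92  0.67  0.15]
```

Emit:
{"method": "send_rows", "body": {
  "series": [
    {"dx": 30, "dy": 0, "dz": -30, "wx": 0, "wy": -5, "wz": 0, "grip": -1},
    {"dx": 60, "dy": 0, "dz": -60, "wx": 0, "wy": -10, "wz": 0, "grip": -1},
    {"dx": 95, "dy": 1, "dz": -75, "wx": 0, "wy": -15, "wz": 0, "grip": -1},
    {"dx": 130, "dy": 1, "dz": -80, "wx": 0, "wy": -20, "wz": 0, "grip": -1},
    {"dx": 160, "dy": 2, "dz": -75, "wx": 0.4, "wy": -25.4, "wz": 0.3, "grip": -1}
  ]
}}

```text
clock: 13.05
position: [0.5649, 0.0514, 0.3828]
orientation: [-3.032, -0.346, -0.533]
wrist_force: [1.0, -0.9, 1.1]
finger_gap: -0.002
gripper_force: 0.0
```

```bash
python3 - <<'E'
from h import *
T=toolR(70); delta(CT+.02*T[:,2]+.05*M[:,2],T)
E
```

```text
t 13.05 pos [0.5649 0.0514 0.3828] F [ 1.   -0.86  1.07] gap -0.002
d [88.5  0.8 57. ] w [-0.3   0.02  0.04] |d| 105.0
```

Emit:
{"method": "send_rows", "body": {
  "series": [
    {"dx": 40, "dy": 0, "dz": 0, "wx": 0, "wy": 0, "wz": 0, "grip": -1},
    {"dx": 75, "dy": 0, "dz": 20, "wx": 0, "wy": 0, "wz": 0, "grip": -1},
    {"dx": 88, "dy": 1, "dz": 40, "wx": 0, "wy": 0, "wz": 0, "grip": -1},
    {"dx": 88, "dy": 1, "dz": 40, "wx": 0, "wy": 0, "wz": 0, "grip": -1},
    {"dx": 88, "dy": 1, "dz": 40, "wx": 0, "wy": 0, "wz": 0, "grip": -1}
  ]
}}

```text
clock: 13.55
position: [0.6579, 0.0724, 0.3694]
orientation: [-3.028, -0.348, -0.526]
wrist_force: [-0.1, -0.2, 0.3]
finger_gap: 0.0
gripper_force: 0.0
```

```bash
python3 - <<'E'
from h import *
T=toolR(70); delta(CT+.02*T[:,2]+.05*M[:,2],T)
a=get_image('wrist')[120:,80:480,::-1]; b=get_image('side')[150:310,130:290,::-1]
print(find('clamp_top','wrist'),find('clamp','wrist'))
cv2.imwrite('pics/m7.png',np.hstack([a,cv2.resize(b,(300,300),interpolation=cv2.INTER_CUBIC)]))
s=monitor.observe(); R0=R.from_rotvec(s['orientation']).as_matrix(); p=s['position']
for cam,o,f in(('wrist',[80,120],1),('side',[130,150],300/160)):
  cc=calibration(cam);K=np.array([[cc['fx'],0,cc['cx']],[0,cc['fy'],cc['cy']],[0,0,1]])
  for n,x in [('ct',CT)]+[(z,p+R0@[0,0,z]) for z in(-.03,-.015,0,.014)]:
    print(cam,n,((cv2.projectPoints(x.reshape(1,3),np.ravel(cc['rvec']),np.ravel(cc['tvec']),K,np.array(cc['dist']))[0].ravel()-o)*f).round(0))
E
```

```text
t 13.55 pos [0.6579 0.0724 0.3694] F [-0.14 -0.21  0.28] gap 0.0
d [ 3.6  0.2 11.9] w [-0.59  0.23  0.06] |d| 12.0
[(0.93, [0.6465, 0.0703, 0.3283]), (0.17, [0.7012, 0.1383, 0.0008])] []
wrist ct [199. 140.]
wrist -0.03 [200. 164.]
wrist -0.015 [200. 149.]
wrist 0 [200. 136.]
wrist 0.014 [200. 126.]
side ct [126. 120.]
side -0.03 [121.  70.]
side -0.015 [118.  79.]
side 0 [115.  89.]
side 0.014 [112.  97.]
```

View pics/m7.png

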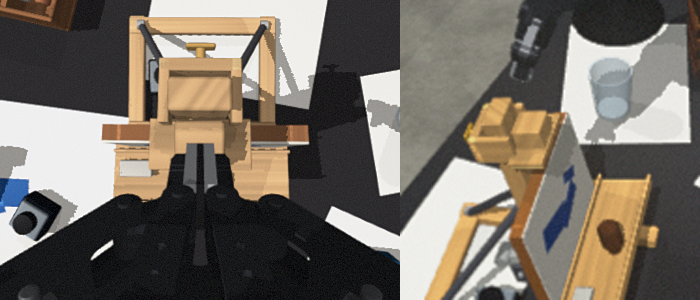

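Emit:
{"method": "send_rows", "body": {
  "series": [
    {"dx": -4, "dy": 0, "dz": 8.7, "wx": 0, "wy": 0, "wz": 0, "grip": -1},
    {"dx": -9, "dy": 0, "dz": 17.3, "wx": 0, "wy": 0, "wz": 0, "grip": -1},
    {"dx": -14, "dy": 0, "dz": 26, "wx": 0, "wy": 0, "wz": 0, "grip": -1},
    {"dx": -18, "dy": 0, "dz": 33, "wx": 0, "wy": 0, "wz": 0, "grip": -1},
    {"dx": -21, "dy": 0, "dz": 38, "wx": 0, "wy": 0, "wz": 0, "grip": -1}
  ]
}}

```text
clock: 14.25
position: [0.6506, 0.0701, 0.3276]
orientation: [-3.029, -0.345, -0.53]
wrist_force: [0.0, 0.7, -0.1]
finger_gap: 0.0
gripper_force: 0.0
```

Emit:
{"method": "send_rows", "body": {
  "series": [
    {"dx": -2, "dy": 0, "dz": 3.5, "wx": 0, "wy": 0, "wz": 0, "grip": -1},
    {"dx": -4, "dy": 0, "dz": 7, "wx": 0, "wy": 0, "wz": 0, "grip": -1}
  ]
}}

```text
clock: 14.45
position: [0.6499, 0.0699, 0.3209]
orientation: [-3.029, -0.346, -0.532]
wrist_force: [0.1, -0.0, 0.8]
finger_gap: 0.003
gripper_force: 0.0
```

Emit:
{"method": "send_rows", "body": {
  "series": [
    {"dx": -2, "dy": 0, "dz": 3.5, "wx": 0, "wy": 0, "wz": 0, "grip": -1},
    {"dx": -4, "dy": 0, "dz": 7, "wx": 0, "wy": 0, "wz": 0, "grip": -1}
  ]
}}

```text
clock: 14.65
position: [0.6486, 0.0697, 0.3131]
orientation: [-3.029, -0.346, -0.533]
wrist_force: [0.1, -0.4, -0.5]
finger_gap: 0.001
gripper_force: 0.0
```

```bash
python3 - <<'E'
from h import *
lift(); get_image('side');get_image('scene')
for c in('side','scene'): print([(l,find(l,c)) for l in('clamp','clamp_top','canvas_top')])
E
```

```text
t 14.65 mast-frame d mm [ 19.67  -1.41 252.5 ] F mast [ 0.12 -0.39 -0.52] gap 0.001 gf 0.0
[('clamp', [(0.67, [0.6713, 0.0739, 0.287]), (0.25, [0.7298, -0.287, -0.0034])]), ('clamp_top', [(0.8, [0.6493, 0.0672, 0.3277]), (0.43, [0.5702, 0.1404, 0.1154])]), ('canvas_top', [(0.75, [0.6468, 0.0633, 0.2435])])]
[('clamp', [(0.88, [0.6762, 0.0751, 0.2856])]), ('clamp_top', [(0.82, [0.6475, 0.0737, 0.327])]), ('canvas_top', [(0.88, [0.6509, 0.0691, 0.2423]), (0.35, [0.6992, 0.1381, -0.0036])])]
```

Emit:
{"method": "send_rows", "body": {
  "series": [
    {"dx": -2, "dy": 0, "dz": 3.5, "wx": 0, "wy": 0, "wz": 0, "grip": -1},
    {"dx": -4, "dy": 0, "dz": 7, "wx": 0, "wy": 0, "wz": 0, "grip": -1}
  ]
}}

```text
clock: 15.25
position: [0.6478, 0.0694, 0.3061]
orientation: [-3.029, -0.346, -0.536]
wrist_force: [-0.2, 1.2, 4.8]
finger_gap: -0.002
gripper_force: 2.1
```

Emit:
{"method": "send_rows", "body": {
  "series": [
    {"dx": -2, "dy": 0, "dz": 3.5, "wx": 0, "wy": 0, "wz": 0, "grip": -1},
    {"dx": -4, "dy": 0, "dz": 7, "wx": 0, "wy": 0, "wz": 0, "grip": -1}
  ]
}}

```text
clock: 15.45
position: [0.6462, 0.069, 0.2976]
orientation: [-3.029, -0.346, -0.535]
wrist_force: [0.5, -0.2, 3.9]
finger_gap: -0.0
gripper_force: 2.1
```

Emit:
{"method": "send_rows", "body": {
  "series": [
    {"dx": -2.5, "dy": 0, "dz": 4.3, "wx": 0, "wy": 0, "wz": 0, "grip": -1},
    {"dx": -5, "dy": 0, "dz": 8.7, "wx": 0, "wy": 0, "wz": 0, "grip": -1},
    {"dx": -7.5, "dy": 0, "dz": 13, "wx": 0, "wy": 0, "wz": 0, "grip": -1},
    {"dx": -10, "dy": 0, "dz": 17.3, "wx": 0, "wy": 0, "wz": 0, "grip": -1},
    {"dx": -12, "dy": 0, "dz": 21, "wx": 0, "wy": 0, "wz": 0, "grip": -1}
  ]
}}

```text
clock: 15.95
position: [0.6419, 0.0682, 0.273]
orientation: [-3.03, -0.346, -0.532]
wrist_force: [2.0, -2.1, 3.5]
finger_gap: -0.001
gripper_force: 2.1
```

```bash
python3 - <<'E'
from h import *
lift(); get_image('side');get_image('scene')
for c in('side','scene'): print([(l,find(l,c)) for l in('clamp','clamp_top','canvas_top','knob')])
E
```

```text
t 15.95 mast-frame d mm [ 19.85  -1.4  211.83] F mast [ 0.89 -2.47  3.68] gap -0.001 gf 2.1
[('clamp', [(0.7, [0.6656, 0.0698, 0.2528]), (0.19, [0.7282, -0.2892, -0.0018])]), ('clamp_top', [(0.61, [0.6434, 0.0664, 0.29])]), ('canvas_top', [(0.77, [0.6466, 0.0638, 0.2452])]), ('knob', [(0.8, [0.5622, 0.053, 0.1462])])]
[('clamp', [(0.71, [0.6684, 0.0718, 0.2465])]), ('clamp_top', [(0.82, [0.6445, 0.0706, 0.2867])]), ('canvas_top', [(0.69, [0.6523, 0.0728, 0.2396])]), ('knob', [(0.73, [0.5704, 0.0541, 0.1411])])]
```

Emit:
{"method": "send_rows", "body": {
  "series": [
    {"dx": -1, "dy": 0, "dz": 1.7, "wx": 0, "wy": 0, "wz": 0, "grip": -1},
    {"dx": -2, "dy": 0, "dz": 3.5, "wx": 0, "wy": 0, "wz": 0, "grip": -1}
  ]
}}

```text
clock: 16.65
position: [0.6413, 0.0684, 0.2701]
orientation: [-3.029, -0.346, -0.534]
wrist_force: [-0.9, 0.4, 4.1]
finger_gap: 0.005
gripper_force: 2.0
```

Emit:
{"method": "send_rows", "body": {
  "series": [
    {"dx": -0.5, "dy": 0, "dz": 0.9, "wx": 0, "wy": 0, "wz": 0, "grip": -1},
    {"dx": -1, "dy": 0, "dz": 1.7, "wx": 0, "wy": 0, "wz": 0, "grip": -1}
  ]
}}

```text
clock: 16.85
position: [0.641, 0.0683, 0.268]
orientation: [-3.029, -0.346, -0.534]
wrist_force: [-0.8, 0.7, 4.2]
finger_gap: -0.0
gripper_force: 2.0
```

Emit:
{"method": "send_rows", "body": {
  "series": [
    {"dx": -0.5, "dy": 0, "dz": 0.9, "wx": 0, "wy": 0, "wz": 0, "grip": -1},
    {"dx": -1, "dy": 0, "dz": 1.7, "wx": 0, "wy": 0, "wz": 0, "grip": -1}
  ]
}}

```text
clock: 17.05
position: [0.6405, 0.0682, 0.2657]
orientation: [-3.029, -0.346, -0.533]
wrist_force: [-1.4, 0.1, 4.7]
finger_gap: 0.001
gripper_force: 2.0
```

Emit:
{"method": "send_rows", "body": {
  "series": [
    {"dx": -0.25, "dy": 0, "dz": 0.45, "wx": 0, "wy": 0, "wz": 0, "grip": -1},
    {"dx": -0.5, "dy": 0, "dz": 0.9, "wx": 0, "wy": 0, "wz": 0, "grip": -1}
  ]
}}

```text
clock: 17.25
position: [0.6403, 0.0681, 0.2645]
orientation: [-3.029, -0.346, -0.532]
wrist_force: [-0.4, -0.3, 3.8]
finger_gap: -0.003
gripper_force: 1.9
```

Emit:
{"method": "send_rows", "body": {
  "series": [
    {"dx": -0.5, "dy": 0, "dz": 0.9, "wx": 0, "wy": 0, "wz": 0, "grip": -1}
  ]
}}

```text
clock: 17.35
position: [0.6402, 0.0681, 0.2636]
orientation: [-3.029, -0.346, -0.532]
wrist_force: [-1.8, -0.6, 3.5]
finger_gap: 0.001
gripper_force: 2.0
```

Emit:
{"method": "send_rows", "body": {
  "series": [
    {"dx": -0.5, "dy": 0, "dz": 0.9, "wx": 0, "wy": 0, "wz": 0, "grip": -1}
  ]
}}

```text
clock: 17.45
position: [0.6399, 0.0681, 0.2625]
orientation: [-3.029, -0.346, -0.532]
wrist_force: [-0.5, 0.4, 3.4]
finger_gap: -0.003
gripper_force: 2.0
```

Emit:
{"method": "send_rows", "body": {
  "series": [
    {"dx": -0.5, "dy": 0, "dz": 0.9, "wx": 0, "wy": 0, "wz": 0, "grip": -1}
  ]
}}

```text
clock: 17.55
position: [0.64, 0.0681, 0.2619]
orientation: [-3.029, -0.346, -0.533]
wrist_force: [-4.0, 0.9, 9.3]
finger_gap: -0.004
gripper_force: 4.4
```

Emit:
{"method": "send_rows", "body": {
  "series": [
    {"dx": -0.5, "dy": 0, "dz": 0.9, "wx": 0, "wy": 0, "wz": 0, "grip": -1}
  ]
}}

```text
clock: 17.65
position: [0.6401, 0.068, 0.2618]
orientation: [-3.029, -0.346, -0.535]
wrist_force: [-4.2, 0.7, 12.8]
finger_gap: 0.0
gripper_force: 5.7
```

Emit:
{"method": "send_rows", "body": {
  "series": [
    {"dx": -0.2, "dy": 0, "dz": 0.3, "wx": 0, "wy": 0, "wz": 0, "grip": -1},
    {"dx": -0.2, "dy": 0, "dz": 0.3, "wx": 0, "wy": 0, "wz": 0, "grip": -1}
  ]
}}

```text
clock: 17.85
position: [0.6401, 0.0681, 0.2618]
orientation: [-3.029, -0.346, -0.536]
wrist_force: [-3.3, 0.9, 10.2]
finger_gap: 0.0
gripper_force: 4.7
```

Emit:
{"method": "send_rows", "body": {
  "series": [
    {"dx": 0.5, "dy": 0, "dz": -0.9, "wx": 0, "wy": 0, "wz": 0, "grip": -1},
    {"dx": 1.5, "dy": 0, "dz": -2.6, "wx": 0, "wy": 0, "wz": 0, "grip": -1},
    {"dx": 5, "dy": 0, "dz": -8.7, "wx": 0, "wy": 0, "wz": 0, "grip": -1},
    {"dx": 15, "dy": 0, "dz": -26, "wx": 0, "wy": 0, "wz": 0, "grip": -1},
    {"dx": 25, "dy": 0, "dz": -50, "wx": 0, "wy": 0, "wz": 0, "grip": -1}
  ]
}}

```text
clock: 18.35
position: [0.645, 0.069, 0.3139]
orientation: [-3.03, -0.345, -0.525]
wrist_force: [0.2, -0.1, -0.3]
finger_gap: 0.003
gripper_force: 0.0
```

```bash
python3 - <<'E'
from h import *
lift(); b=get_image('side')[150:350,130:330,::-1];a=get_image('scene')[160:320,260:420,::-1]
cv2.imwrite('pics/m8.png',np.hstack([cv2.resize(x,(400,400),interpolation=cv2.INTER_CUBIC) for x in(a,b)]))
for c in('side','scene'): print([(l,find(l,c)) for l in('clamp','clamp_top','canvas_top','knob','pawl','eraser')])
E
```

```text
t 18.35 mast-frame d mm [ 15.92  -1.28 252.75] F mast [ 0.21 -0.18 -0.22] gap 0.003 gf 0.0
[('clamp', [(0.55, [0.6622, 0.0724, 0.2394])]), ('clamp_top', [(0.78, [0.6441, 0.0659, 0.2784])]), ('canvas_top', [(0.73, [0.6462, 0.0637, 0.2425])]), ('knob', [(0.68, [0.5616, 0.0534, 0.148])]), ('pawl', [(0.66, [0.6789, 0.0795, 0.0828])]), ('eraser', [(0.63, [0.5677, 0.1415, 0.1156])])]
[('clamp', [(0.75, [0.6669, 0.0729, 0.2381]), (0.5, [0.6398, 0.0739, 0.2787])]), ('clamp_top', [(0.8, [0.6431, 0.0711, 0.2772])]), ('canvas_top', [(0.91, [0.6521, 0.0697, 0.2422])]), ('knob', [(0.65, [0.5732, 0.0531, 0.1431]), (0.35, [0.6238, 0.061, -0.0023])]), ('pawl', [(0.5, [0.6789, 0.0827, 0.078]), (0.48, [0.6254, 0.0576, 0.1025])]), ('eraser', [])]
```

View pics/m8.png

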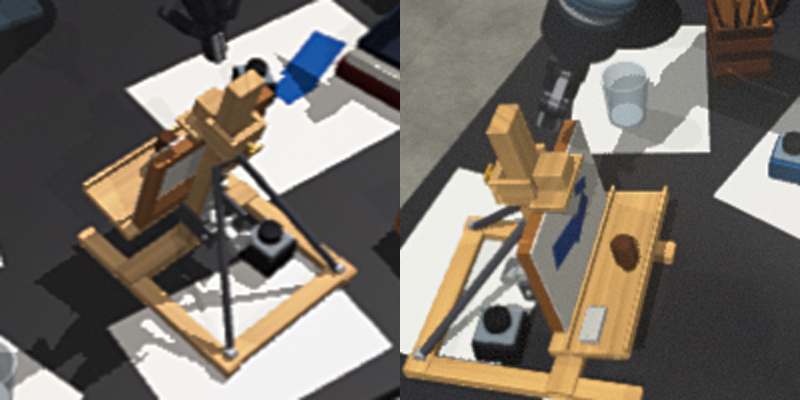

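Emit:
{"method": "send_rows", "body": {
  "series": [
    {"dx": 0, "dy": 0, "dz": -20, "wx": 0, "wy": 0, "wz": 0, "grip": -1},
    {"dx": 0, "dy": 0, "dz": -20, "wx": 0, "wy": 0, "wz": 0, "grip": -1},
    {"dx": 0, "dy": 0, "dz": -20, "wx": 0, "wy": 0, "wz": 0, "grip": -1}
  ]
}}

```text
clock: 19.35
position: [0.6395, 0.0673, 0.3348]
orientation: [-3.029, -0.346, -0.534]
wrist_force: [0.2, 0.3, -0.9]
finger_gap: 0.002
gripper_force: 0.0
```

```bash
python3 -c "
from h import *
print(sign_off())"
```

```text
the job is handed in; nothing more can be done
None
```

I handed the job in at about 19 s, but the sign-off gave no verdict: the tray is on the second tooth at about 56 mm lift with the knob let go, and the clamp's jaw rests on the canvas's top edge (pressed with roughly 8 N, hold after release not measured).

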